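# Coffee break at the desk: cover the mug, hold up the roll with the tongs

## Task

Serve the coffee break without crumbs in the coffee: first set the loose wooden lid gently on the mug, lowering it into place before you let go, so that it sits fully seated and level. Then take the steel tongs, close them on the bread roll on the round board and lift it clear, at least 10 cm above the desk and away from everything, and finish while still holding it up, still, in the tongs. Touch the roll only with the tongs, keep the mug standing and leave the other things on the desk where they are.

Things in the scene. Friction and masses are not known exactly. Their poses are not given: they have to be found in the camera images.
- mug: Blue ceramic coffee mug, loose, upright: outer diameter 82 mm, 92 mm high, wall 4 mm (mouth 74 mm wide), 0.34 kg. Its ear-shaped handle sticks out 37 mm from the wall along the mug's +y. Origin: centre of the underside, z up. It stands on the left or the right of the desk, the board on the other side.
- mug_rim (a point): Centre of the mug's mouth, at rim height (92 mm above its underside).
- lid: Loose round wooden lid lying knob up on the desk, near left or near right, 0.09 kg. From below: plug 66 mm across, 7 mm thick (bevelled edge), 4 mm smaller all round than the mug's mouth; disc 94 mm across, 7 mm thick, rests on the rim; central cylindrical knob 20 mm across, 24 mm high. 38 mm high in all. Origin: centre of the plug's underside, z up.
- lid_seat (a point): Centre of the underside of the lid's disc, 7 mm above the lid's origin: meets point mug_rim when the lid is seated (their heights equal).
- board: Round dark wooden serving board fixed to the desk, 130 mm in diameter, flat top 15 mm above the desk. Origin: centre of the underside.
- roll: Small round bread roll standing on the board within 15 mm of its centre: 48 mm in diameter (widest from 14 to 22 mm above its underside), 38 mm high, domed top with a cross on it, firm, about 0.04 kg. Origin: centre of the underside, z up.
- tongs: Steel tongs, 205 mm long, 0.09 kg, lying on edge: the two arms open and close in the level plane. Origin: underside of the round head (22 mm across) at the closed end; x runs along the middle line from the head to the open tips, z up. Arms 24 mm high, 3 mm thick, hinged at the head, sprung open, ending in upright cupped tips 26 mm high, 70 mm apart inside when open (82 mm outside).
- tongs_grip (a point): Middle of the tongs at the black grip pads (36 mm long, 34 mm high, outside of each arm), 100 mm from the head along the tongs' x, 17 mm above the underside; near the balance point. Over the pads the open tongs are about 57 mm wide, 42 mm when holding the roll. The spring resists with 8 N (open) to 10 N there: squeezed to about 51 mm they are carried open, 20 N closes them.
- tongs_left (a joint): How far the left arm of the tongs is closed, rad: 0 sprung fully open, about 0.07 when holding a 48 mm item, 0.185 shut. The right arm moves alike.
- tongs_tips (a point): Point midway between the cupped tips, 188 mm from the head along the tongs' x (88 mm beyond tongs_grip), 12 mm above the underside: where an item should be when the tongs close. Squeezing both pads moves both arms alike.
- mint_tin: Bystander, loose: flat round aluminium tin, 60 mm in diameter, 20 mm high. Origin: centre of the underside.
- paperweight: Bystander, loose: green glass paperweight, 60 mm in diameter, 52 mm high. Origin: centre of the underside.
- stapler: Bystander, loose: black stapler 130 x 36 x 50 mm, long along its x. Origin: centre of the underside.
- pen_pot: Bystander, loose: dark steel pen pot without handle, 76 mm in diameter, 95 mm high, its pens reaching 175 mm. Origin: centre of the underside.
- mouse: Bystander, loose: black computer mouse 105 x 62 x 35 mm on a round mat. Origin: centre of the underside.
Not all that is in view belongs to the job. Leave any red look-alike of the mug alone.

How it is judged:
On the way, in this order (a step that is already met when the one before it is completed fails the run):
1. the lid, still held, is lowered onto the mug (within 8 mm of seated) (contact force between the fingers and lid above 0.3 N and horizontal distance between lid_seat and mug_rim below 0.01 m and z of lid_seat in the frame of mug below 0.1 m), for 0.05 s.
2. the lid sits seated and level on the mug, let go (horizontal distance between lid_seat and mug_rim below 0.007 m and z of lid_seat in the frame of mug between 0.089 and 0.0945 m and angle between each of lid, mug's own z axis and vertical below 0.06 rad and contact force between the fingers and lid below 0.05 N), for 0.2 s.
3. the tongs, held by the gripper, have lifted the roll off the board (contact force between tongs and roll above 0.5 N and contact force between the fingers and tongs above 1 N and contact force between each of the fingers, the arm and roll below 0.1 N and contact force between roll and board below 0.05 N and height (world z) of roll above 0.035 m), for 0.2 s.
At the end, for the whole second after the job is handed in: The gripper holds the tongs; the tongs alone hold the roll, still (0.03 m/s), its underside 100 mm or more above the desk, both clear of board, mug and lid. The lid is let go on the mug: centred within 7 mm, disc within 2.5 mm of the rim, lid and mug level within 0.06 rad (all of step 2 and contact force between tongs and roll above 0.5 N and contact force between the fingers and tongs above 1 N and contact force between each of the fingers, the arm and roll below 0.1 N and contact force between roll and board below 0.05 N and height (world z) of roll above 0.1 m and linear speed of roll below 0.03 m/s and contact force between roll and lid below 0.05 N and contact force between roll and mug below 0.05 N and contact force between tongs and mug below 0.1 N and contact force between tongs and lid below 0.1 N and contact force between tongs and board below 0.1 N); the arm keeps its last pose, push and grip.
It fails at once if the robot touches the roll itself (contact force between any of the fingers, the arm and roll above 0.5 N).
It fails at once if the mug is tipped (angle between mug's own z axis and vertical above 0.35 rad).
It fails at once if another thing on the desk is moved by more than 30 mm (distance of any of mint_tin, paperweight, stapler, pen_pot, mouse from where it was at the start of the episode above 0.03 m).
It also fails if it takes over 53 s, if anything falls off the work surface, if the arm or the gripper's body presses on something with over 40 N, if the wrist force passes 120 N, or if a joint passes its speed limit or range.

## Robot

A 7-joint arm with a two-finger parallel gripper is mounted at the origin on the work surface. World frame = base frame: x ahead of the robot, y to its left, z up, the work surface at z = 0. Lengths are in m, angles in rad, forces in N, time in s.
With the tool pointing down it reaches from about 0.4 to 0.85 m from the base axis. Payload 10.4 kg.
Tool frame: the origin (TCP) lies at the very end of the fingers, on their centre line; the grasp point (between the pads) lies 19 mm behind it (manip.pinch_z is the distance from the TCP to the grasp point, in m); z points along the fingers, y is the line along which they close (so a half turn about z gives the same grasp; the last joint's range is limited). The gripper opens to 85 mm and grips with 20 to 120 N. Pads are 22 mm wide; open, the fingers measure 114 mm over their backs; the gripper's body (76 mm by 85 mm) begins 54 mm behind the grasp point. The pads swing forward as they close: fully open they stand 13 mm farther back than shut.
Start: joints at [-1.132, 0.332, -0.065, 1.46, 0.022, 1.35, -0.088], TCP at [0.278, 0.56, 0.231] pointing down, gripper open.
Joint ranges: [-2.6, 2.6], [-0.5, 2.12], [-1.47, 1.34], [0.16, 2.42], [-1.27, 4.41], [0.06, 2.06], [-2.6, 2.6]. Speed limits (rad/s): [2.22, 2.22, 2.79, 2.79, 3.14, 3.14, 3.14].

## Interface

Orientations are given as a unit quaternion [x, y, z, w].
In Python, from workcell import manip gives the robot as it stands. The module is installed in compiled form; this text tells all that it offers.
- The arm moves only by the shell command python3 -m creep 'ROWS' [OPENING] [FORCE]. ROWS is a JSON object of lists of equal length, an entry for each row: "slide": the shift along the tool's x, y, z in m, a list of three; "twist": the turn about the tool's z in degrees. A call has 1 to 8 rows; each row shifts and turns the commanded pose from where the row before left it, along the tool's axes as they then stand; what a row does not reach is not made up. A row lasts 1/8 s, in which the tool goes at most 62.5 mm and 10.7 degrees, less where a joint would pass 70% of its speed; a pose out of reach is approached as far as the arm can. A call with a gripper value outside its range is refused whole. OPENING is the opening in per cent of the stroke, from 0 (shut) to 100 (fully open), set as the call begins (- or left out, the last holds). The fingers move at their own pace and stop on an object; FORCE is the grip in N (left out, the last holds). Time passes only in rows, so rows that do not move let the fingers close. It gives the time, the measured TCP pose, the force, the opening and the grip force at its end, in the units of the state.
- manip.get_obs(): the state, without advancing time (a new reading comes with each control period).
- manip.camera(name): name is "scene" or "top"; returns (picture, depth): 384x512x3 uint8, blue, green, red; 384x512 float32, m along the optical axis (not along the pixel's ray), 0 where there is no reading.
- manip.camera_params(name): a dict with "intrinsics" (3x3 intrinsics, pixels), "R" (3x3) and "t" (3): a world point X has camera coordinates R X + t. Camera axes: x right, y down, z forward; pixel columns grow to the right and rows downward; lengths in m; the calibration is good to about 2 mm. A picture is of the moment at which its call begins. camera_params takes no time and is no camera call.
- manip.hand_in(): hands the job in; it is judged then, once.
The state is a dict: "clock": time; "joint_pos": joint angles; "joint_velocities": joint speeds; "tau": joint torques, N m; "position": TCP position; "ee_rot": TCP orientation; "ft_force": force on the tool from outside, world axes, zero at the start; "torque": the same for the moment, N m; "grip_width": opening from 0.0 (shut) to 1.0 (fully open); "grasp_force": force on a finger pad.
Only numpy, scipy, OpenCV 4.12 (cv2) and the standard library are available. Lean on these libraries where they do the work, as an engineer would, in place of code of your own. Each camera call takes 0.05 s, during which the arm holds its last target. There are 200 camera calls.

## Working session

There is one attempt and no reset: what is moved stays moved. The work goes in short steps, Python scripts to look and compute and a shell command to move; the robot and the scene stay as the last step left them, time stands still between calls to the robot, and variables do not carry over. Pictures are saved under pics/ and viewed, at most 10 in all, crops included, and the job is handed in when it is done.

```bash
mkdir -p pics
cat > h.py <<'E'
import numpy as np, cv2
from workcell import manip
def snap(n):
    im,d=manip.camera(n); p=manip.camera_params(n); return im,d,np.array(p["intrinsics"]),np.array(p["R"]),np.array(p["t"])
def cloud(d,K,R,t):
    v,u=np.mgrid[:d.shape[0],:d.shape[1]]
    c=np.stack([(u-K[0,2])/K[0,0]*d,(v-K[1,2])/K[1,1]*d,d],-1)
    w=(c-t)@R; w[d==0]=np.nan; return w
def ray(u,v,z,K,R,t):
    o=-R.T@t; r=R.T@np.linalg.inv(K)@np.array([u,v,1.]); return o+r*(z-o[2])/r[2]
E
python3 - <<'E'
from h import *
for n in("top","scene"):
    im,d,K,R,t=snap(n); cv2.imwrite(f"pics/{n}0.png",cv2.resize(im,None,fx=1.5,fy=1.5)); np.savez(n+"0.npz",im=im,d=d,K=K,R=R,t=t)
    print(n,K.round(1).tolist(),(-R.T@t).round(3),R.round(2).tolist())
o=manip.get_obs(); print(o["position"],o["ee_rot"],o["clock"],o["joint_pos"],o["ft_force"])
E
```

```text
top [[473.0, 0.0, 256.7], [0.0, 473.0, 190.3], [0.0, 0.0, 1.0]] [ 0.368 -0.035  1.84 ] [[-0.01, -1.0, 0.0], [-0.99, 0.01, -0.1], [0.1, -0.0, -0.99]]
scene [[428.8, 0.0, 252.2], [0.0, 428.8, 187.1], [0.0, 0.0, 1.0]] [ 0.929 -0.695  1.076] [[0.87, 0.49, -0.02], [0.38, -0.69, -0.61], [-0.31, 0.53, -0.79]]
[0.27832642 0.55922756 0.23060492] [ 2.28824136e-01  9.73467575e-01 -6.21132987e-04 -9.49719410e-05] 0.1 [-1.13162549  0.33277961 -0.06469318  1.46087558  0.02164043  1.34989051
 -0.08849048] [0.11077819 0.62907036 0.47409455]
```

View pics/top0.png

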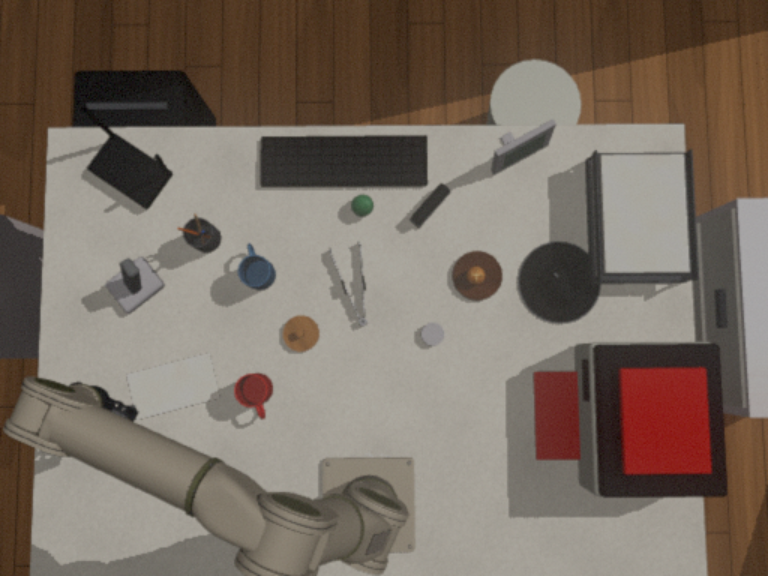

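View pics/scene0.png

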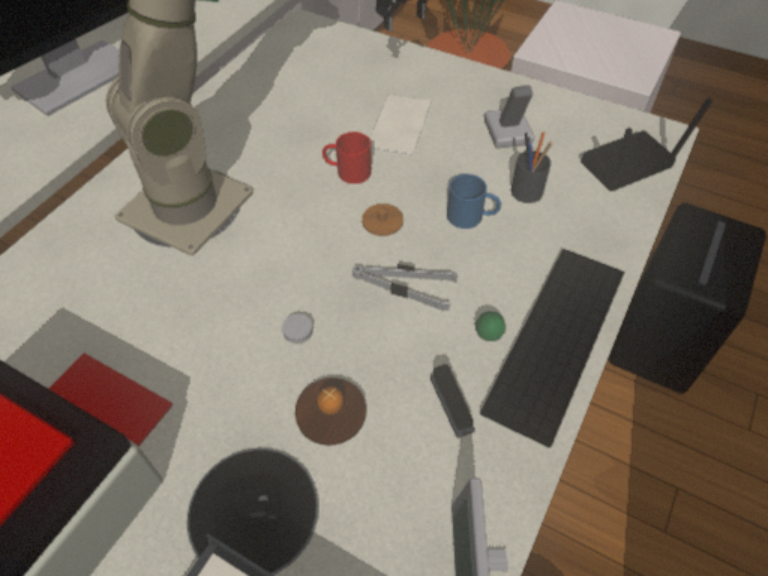

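The top view shows (768-wide pixels) the mug at (258,270), with its handle up, and the lid at (300,333). The tongs' head is at (358,322) and the tips at (332,250) and (358,245). The roll is on the board at (476,275), and the mint tin is at (431,335). The scene view agrees; the red mug is the decoy.

```bash
cat > m.py <<'E'
from h import *
def fitc(P):
    A=np.c_[2*P,np.ones(len(P))]; s=np.linalg.lstsq(A,(P**2).sum(1),rcond=None)[0]; return s[:2].round(4),round(float(np.sqrt(s[2]+s[0]**2+s[1]**2)),4)
for n in("top","scene"):
    f=np.load(n+"0.npz"); im,d,K,R,t=[f[k] for k in("im","d","K","R","t")]; W=cloud(d,K,R,t)
    hsv=cv2.cvtColor(im,cv2.COLOR_BGR2HSV); H,S,V=[hsv[...,i].astype(int) for i in range(3)]
    X,Y,Z=W[...,0],W[...,1],W[...,2]
    print(n,"desk z",np.nanmedian(Z[(abs(X-.4)<.04)&(abs(Y+.2)<.3)]))
    def near(x,y,r): return np.hypot(X-x,Y-y)<r
    blue=(H>95)&(H<125)&(S>70)
    # mask centroid list
    for nm,m,h in(("blue",blue,.092),("orange",(H>5)&(H<25)&(S>110),.02),("green",(H>55)&(H<90)&(S>70),.03)):
        k,l,st,c=cv2.connectedComponentsWithStats(m.astype(np.uint8))
        for i in range(1,k):
            if st[i,4]>30:
                q=W[l==i]; cs,_=cv2.findContours((l==i).astype(np.uint8),0,1); cc=max(cs,key=len)
                e=cv2.fitEllipse(cc) if len(cc)>5 else None
                print(nm,st[i,4],c[i].round(1),"zmax",np.nanpercentile(q[:,2],[50,95,99]).round(3),"med",np.nanmedian(q,0).round(3),"ell",[np.round(a,1) for a in e])
E
python3 m.py
python3 - <<'E'
from h import *
f=np.load("top0.npz");im=f["im"]
c=im[120:240,150:350]; cv2.imwrite("pics/c1.png",cv2.resize(c,None,fx=4,fy=4,interpolation=cv2.INTER_CUBIC))
f=np.load("scene0.npz");im=f["im"]
c=im[110:290,190:350]; cv2.imwrite("pics/c2.png",cv2.resize(c,None,fx=3.3,fy=3.3,interpolation=cv2.INTER_CUBIC))
E
```

```text
top desk z -0.0007084550002681475
blue 157 [171.4 182.9] zmax [0.007 0.093 0.096] med [0.583 0.289 0.007] ell [array([171.3, 182.5]), array([13.8, 19.1]), np.float64(59.9)]
orange 41246 [264.   45.3] zmax [-0.75  -0.735 -0.728] med [ 1.491 -0.082 -0.75 ] ell [array([250.7,  68.6]), array([176.1, 536. ]), np.float64(89.1)]
orange 112 [317.4 182.6] zmax [0.048 0.056 0.058] med [ 0.58  -0.277  0.048] ell [array([317.3, 182.6]), array([11.2, 11.6]), np.float64(125.0)]
orange 390 [200.4 221.8] zmax [0.014 0.033 0.041] med [0.433 0.172 0.014] ell [array([200.2, 221.8]), array([21.6, 22.3]), np.float64(45.6)]
orange 2562 [  9.4 316. ] zmax [-0.75  -0.736 -0.731] med [-0.061  1.282 -0.75 ] ell [array([ 10.4, 309.5]), array([ 23.5, 185.2]), np.float64(1.1)]
orange 3694 [493.5 334.7] zmax [-0.752 -0.738 -0.728] med [-0.171 -1.313 -0.752] ell [array([493.1, 338. ]), array([ 41.4, 128.3]), np.float64(3.9)]
green 70 [242.2 135. ] zmax [0.049 0.054 0.056] med [0.764 0.011 0.049] ell [array([242.3, 135.4]), array([ 8.8, 10.5]), np.float64(135.3)]
scene desk z -0.0011295311819279766
blue 353 [312.4 
[... 580 characters left out ...]
.  272.6] zmax [-0.751 -0.743 -0.732] med [ 1.27   0.389 -0.751] ell [array([448.8, 258.9]), array([140.8, 400.7]), np.float64(8.5)]
orange 42 [358.3 100. ] zmax [0.11  0.149 0.153] med [0.682 0.441 0.11 ] ell [array([358.2, 100.1]), array([ 1.9, 21.3]), np.float64(17.4)]
orange 410 [254.5 145.9] zmax [0.013 0.035 0.037] med [0.435 0.167 0.013] ell [array([254.5, 145.9]), array([19.3, 25.6]), np.float64(88.3)]
orange 257 [219.7 266.9] zmax [0.046 0.053 0.055] med [ 0.581 -0.284  0.046] ell [array([219.7, 266.9]), array([16.8, 17.8]), np.float64(13.2)]
green 189 [327.9 218.1] zmax [0.043 0.052 0.053] med [ 0.77  -0.001  0.043] ell [array([327.9, 218.1]), array([13.8, 15.8]), np.float64(42.5)]
```

View pics/c1.png

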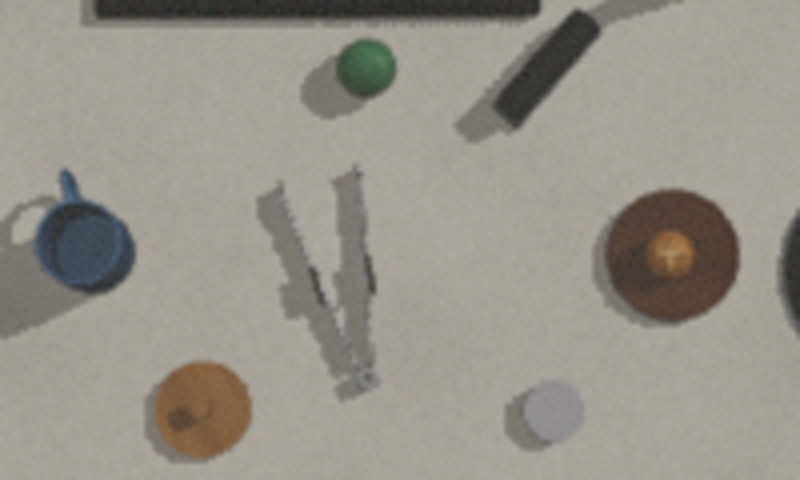

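View pics/c2.png

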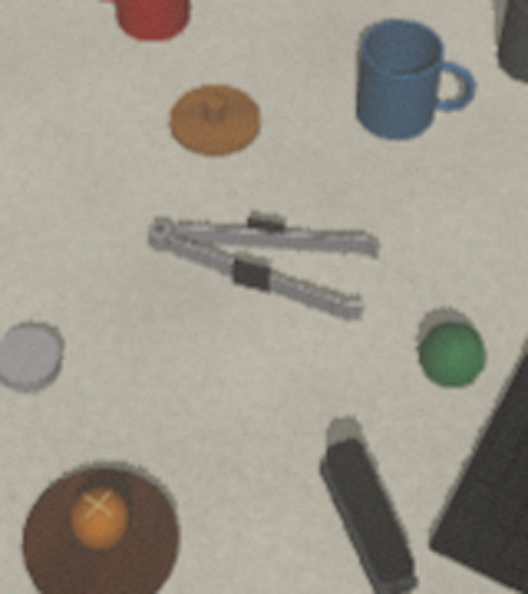

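The crops show the lid clearly, with its disc centred at top pixel (200,222). The mug rim is centred near top pixel (171,181), and its handle points up (+x) and slightly left. The tongs' head is near top pixel (241,214), and their arms mix with their shadows, so I use depth for those.

```bash
cat > m2.py <<'E'
from h import *
from scipy.optimize import least_squares
def circ(P,x0,r): 
    s=least_squares(lambda p:np.hypot(P[:,0]-p[0],P[:,1]-p[1])-r,x0,loss="soft_l1",f_scale=.002); return s.x.round(4),round(float(np.std(s.fun)),4),len(P)
for n in("top","scene"):
    f=np.load(n+"0.npz"); im,d,K,R,t=[f[k] for k in("im","d","K","R","t")]; W=cloud(d,K,R,t); X,Y,Z=W[...,0],W[...,1],W[...,2]
    nr=lambda x,y,r:np.hypot(X-x,Y-y)<r
    hs=cv2.cvtColor(im,cv2.COLOR_BGR2HSV).astype(int); H,S,V=hs[...,0],hs[...,1],hs[...,2]
    print(n)
    q=W[nr(.585,.275,.055)&(Z>.084)&(Z<.105)]; print("mug rim",circ(q[:,:2],(.585,.275),.039),"minmax",q.min(0).round(3),q.max(0).round(3))
    q=W[nr(.585,.275,.1)&(np.hypot(X-.588,Y-.27)>.05)&(Z>.02)&(Z<.09)]; print("handle",len(q),np.median(q,0).round(3))
    q=W[nr(.435,.17,.03)&(Z>.028)]; print("knob",np.median(q,0).round(4),len(q))
    om=((H>5)&(H<25)&(S>110)).astype(np.uint8); k,l,st,c=cv2.connectedComponentsWithStats(om)
    i=[i for i in range(1,k) if 300<st[i,4]<500 and np.hypot(*(np.nanmedian(W[l==i],0)[:2]-[.434,.17]))<.03][0]
    cc=max(cv2.findContours((l==i).astype(np.uint8),0,1)[0],key=len); e=cv2.fitEllipse(cc); print("lid disc ray z.0105",ray(*e[0],.0105,K,R,t).round(4))
    q=W[nr(.58,-.28,.03)&(Z>.046)]; print("roll top",np.median(q,0).round(4),len(q))
    i=[i for i in range(1,k) if 90<st[i,4]<300 and np.hypot(*(np.nanmedian(W[l==i],0)[:2]-[.58,-.28]))<.03][0]
    e=cv2.fitEllipse(max(cv2.findContours((l==i).astype(np.uint8),0,1)[0],key=len)); print("roll ray z.034",ray(*e[0],.034,K,R,t).round(4),e[1])
    b=((V<110)&(H<20)&(S>60)|(om>0))&nr(.58,-.28,.08)&(Z<.025); q=W[b&(Z>.008)]; mm=nr(.58,-.28,.09)&(Z>.009)
    print("board",((q.min(0)+q.max(0))/2).round(3),(q.max(0)-q.min(0)).round(3))
    m=(Z>.013)&(Z<.05)&(X>.43)&(X<.7)&(Y>-.06)&(Y<.1); k,l,st,c=cv2.connectedComponentsWithStats(m.astype(np.uint8))
    for i in range(1,k):
        if st[i,4]>8: q=W[l==i]; print("tongs?",st[i,4],q.min(0).round(3),q.max(0).round(3),np.median(q,0).round(3))
    np.save(n+"t.npy",W[m]); o=np.zeros_like(im); o[m]=im[m]; o[m,2]=255
    r=cv2.boundingRect(m.astype(np.uint8)); print(r)
    pads=(V<75)&(X>.5)&(X<.62)&(Y>-.06)&(Y<.1); kk,l,st,c=cv2.connectedComponentsWithStats(pads.astype(np.uint8))
    for i in range(1,kk):
        if st[i,4]>3: print("pad",st[i,4],c[i].round(1),np.nanmedian(W[l==i],0).round(3),ray(*c[i],.033 if n=="top" else .025,K,R,t).round(3))
for nm,(x,y,r) in dict(tin=(.43,-.19,.05)).items():
    pass
E
python3 m2.py
```

```text
top
mug rim (array([0.5862, 0.2826]), 0.0016, 79) minmax [0.545 0.242 0.084] [0.626 0.324 0.102]
handle 48 [0.634 0.302 0.072]
knob [0.4319 0.1759 0.0368] 25
lid disc ray z.0105 [0.4335 0.175  0.0105]
roll top [ 0.5763 -0.2733  0.051 ] 74
roll ray z.034 [ 0.5801 -0.2774  0.034 ] (11.196481704711914, 11.580462455749512)
board [ 0.579 -0.283  0.016] [0.123 0.125 0.017]
tongs? 15 [0.614 0.02  0.017] [0.668 0.028 0.029] [0.64  0.02  0.025]
tongs? 10 [0.618 0.09  0.017] [0.653 0.098 0.031] [0.635 0.097 0.023]
tongs? 26 [0.542 0.009 0.015] [0.602 0.017 0.044] [0.564 0.016 0.028]
tongs? 27 [0.512 0.044 0.015] [0.575 0.071 0.041] [0.546 0.062 0.027]
tongs? 14 [0.478 0.013 0.014] [0.527 0.013 0.026] [0.502 0.013 0.023]
tongs? 26 [0.451 0.006 0.014] [0.47  0.025 0.033] [0.462 0.015 0.022]
(220, 154, 35, 64)
scene
mug rim (array([0.5877, 0.2784]), 0.0022, 136) minmax [0.546 0.235 0.084] [0.629 0.322 0.095]
handle 87 [0.646 0.295 0.054]
knob [0.4332 0.1674 0.0362] 32
lid disc ray z.0105 [0.4316 0.1723 0.0105]
roll top [ 0.5782 -0.2799  0.0499] 141
roll ray z.034 [ 0.5769 -0.2795  0.034 ] (16.783763885498047, 17.781116485595703)
board [ 0.579 -0.286  0.016] [0.128 0.13  0.015]
tongs? 221 [ 0.452 -0.     0.013] [0.67  0.025 0.038] [0.561 0.011 0.021]
tongs? 200 [0.474 0.02  0.013] [0.652 0.099 0.037] [0.558 0.061 0.021]
(235, 176, 70, 29)
pad 16 [269.9 178. ] [0.55  0.06  0.031] [0.548 0.063 0.025]
pad 60 [265.4 192.9] [0.561 0.007 0.021] [0.563 0.005 0.025]
```

```bash
cat > go.py <<'E'
# usage: go.py x y z [yaw_deg of tool y] -> remaining shift in tool axes
import sys; from h import *; from scipy.spatial.transform import Rotation as Ro
o=manip.get_obs(); M=Ro.from_quat(o["ee_rot"]).as_matrix(); a=[float(v) for v in sys.argv[1:]]
print("pos",o["position"].round(4),"yaw",np.degrees(np.arctan2(M[1,1],M[0,1])).round(2),"tilt",M[2].round(4),"t",o["clock"],"F",o["ft_force"].round(1),"w",o["grip_width"],"gf",o["grasp_force"],"q",o["joint_pos"].round(2))
print("tool shift mm",(1000*M.T@(np.array(a[:3])-o["position"])).round(1))
if len(a)>3: print("twist",np.degrees(np.arctan2(M[1,1],M[0,1])).round(2)-a[3])
E
python3 -m creep '{"slide":[[-0.0387,-0.0346,0],[-0.0387,-0.0346,0],[-0.0387,-0.0346,0],[-0.0387,-0.0346,0],[-0.0387,-0.0346,0],[-0.0387,-0.0346,0],[-0.0387,-0.0346,0],[-0.0387,-0.0346,0]],"twist":[0,0,0,0,0,0,0,0]}' 60 30
python3 -m creep '{"slide":[[0,0,0.01],[0,0,0.01],[0,0,0.01],[0,0,0.01],[0,0,0.01],[0,0,0.01],[0,0,0.01],[0,0,0.01]],"twist":[10,10,10,10,10,10,10,10]}'
python3 -m creep '{"slide":[[0,0,0],[0,0,0],[0,0,0],[0,0,0],[0,0,0],[0,0,0],[0,0,0]],"twist":[10,10,10,10,10,10,0]}'
python3 go.py .4325 .1735 .080 -77
```

```text
clock: 1.1
position: [0.4325, 0.1721, 0.2312]
ee_rot: [0.229, 0.973, 0.0, -0.0]
ft_force: [0.4, 0.6, -0.7]
grip_width: 0.596
grasp_force: 0.0
clock: 2.1
position: [0.4321, 0.1737, 0.1507]
ee_rot: [0.803, 0.596, -0.0, -0.0]
ft_force: [-0.4, -0.5, -0.1]
grip_width: 0.605
grasp_force: 0.0
clock: 2.98
position: [0.4321, 0.1737, 0.1511]
ee_rot: [0.993, 0.118, -0.0, 0.0]
ft_force: [0.3, -0.4, 0.0]
grip_width: 0.604
grasp_force: 0.0
pos [0.4321 0.1737 0.1511] yaw -76.39 tilt [-4.e-04  1.e-04 -1.e+00] t 2.975 F [ 0.3 -0.4  0. ] w 0.6042567215449697 gf 0.0 q [-0.72  0.04  0.25  1.98 -0.01  1.12 -1.8 ]
tool shift mm [ 0.3  0.3 71.1]
twist 0.6099999999999994
```

```bash
python3 -m creep '{"slide":[[0,0,0.03],[0,0,0.03],[0,0,0.025],[0,0,0.02],[0,0,0.015],[0,0,0.01],[0,0,0.004],[0,0,0]],"twist":[0,0,0,0,0,0,0,0]}' 60 30
python3 -m creep '{"slide":[[0,0,0],[0,0,0],[0,0,0],[0,0,0],[0,0,0],[0,0,0]],"twist":[0,0,0,0,0,0]}' 0 30
python3 go.py .4325 .1735 .017
```

```text
clock: 3.98
position: [0.4325, 0.1739, 0.0175]
ee_rot: [0.993, 0.118, 0.0, -0.0]
ft_force: [0.2, 1.2, -0.1]
grip_width: 0.604
grasp_force: 0.0
clock: 4.72
position: [0.4327, 0.174, 0.0178]
ee_rot: [0.993, 0.118, 0.0, -0.0]
ft_force: [-1.8, -1.2, 5.8]
grip_width: 0.22
grasp_force: 29.2
pos [0.4327 0.174  0.0178] yaw -76.46 tilt [ 8.e-04 -4.e-04 -1.e+00] t 4.725 F [-1.8 -1.2  5.8] w 0.22020765198797473 gf 29.209321439266205 q [-0.7   0.24  0.24  2.09 -0.08  0.82 -1.75]
tool shift mm [-0.3  0.5  0.8]
```

```bash
python3 -m creep '{"slide":[[0,0,-0.01],[0,0,-0.02],[0,0,-0.025],[0,0,-0.03],[0,0,-0.03],[0,0,-0.02],[0,0,-0.005],[0,0,0]],"twist":[0,0,0,0,0,0,0,0]}' 
python3 go.py .587 .2803 .157
```

```text
clock: 5.72
position: [0.4321, 0.1737, 0.1571]
ee_rot: [0.993, 0.118, -0.0, -0.0]
ft_force: [-0.3, -0.0, -0.7]
grip_width: 0.221
grasp_force: 29.4
pos [0.4321 0.1737 0.1571] yaw -76.46 tilt [-1.e-04 -1.e-04 -1.e+00] t 5.725 F [-0.3 -0.  -0.7] w 0.2211416020906048 gf 29.36615914106369 q [-0.73  0.03  0.25  1.97 -0.01  1.14 -1.81]
tool shift mm [ 1.755e+02 -6.730e+01  1.000e-01]
```

```bash
python3 -m creep '{"slide":[[0.022,-0.0084,0],[0.022,-0.0084,0],[0.022,-0.0084,0],[0.022,-0.0084,0],[0.022,-0.0084,0],[0.022,-0.0084,0],[0.022,-0.0085,0],[0.0215,-0.0085,0]],"twist":[0,0,0,0,0,0,0,0]}'
python3 -m creep '{"slide":[[0,0,0.01],[0,0,0.01],[0,0,0.01],[0,0,0]],"twist":[0,0,0,0]}'
python3 - <<'E'
from h import *
for n in("top","scene"):
    im,d,K,R,t=snap(n); np.savez(n+"1.npz",im=im,d=d,K=K,R=R,t=t)
    u,v=(171,181) if n=="top" else (312,130)
    c=im[v-50:v+50,u-65:u+65]; cv2.imwrite(f"pics/{n}1.png",c)
a=np.hstack([cv2.resize(cv2.imread(f"pics/{n}1.png"),(390,300),interpolation=cv2.INTER_CUBIC) for n in("top","scene")]); cv2.imwrite("pics/s1.png",a)
E
python3 go.py .587 .2803 .127
```

```text
clock: 6.72
position: [0.5872, 0.2806, 0.1556]
ee_rot: [0.993, 0.118, -0.001, 0.001]
ft_force: [0.9, -0.3, -0.2]
grip_width: 0.222
grasp_force: 29.4
clock: 7.22
position: [0.5863, 0.2799, 0.1261]
ee_rot: [0.993, 0.118, -0.001, 0.0]
ft_force: [-0.0, 0.2, -0.5]
grip_width: 0.221
grasp_force: 29.4
pos [0.5871 0.2803 0.1275] yaw -76.47 tilt [ 2.e-04 -2.e-04 -1.e+00] t 7.325 F [ 1.  -0.7 -0.2] w 0.2158283765853526 gf 29.368218183517456 q [-0.7   0.46  0.25  1.53 -0.12  1.17 -1.77]
tool shift mm [-0.1  0.   0.5]
```

View pics/s1.png

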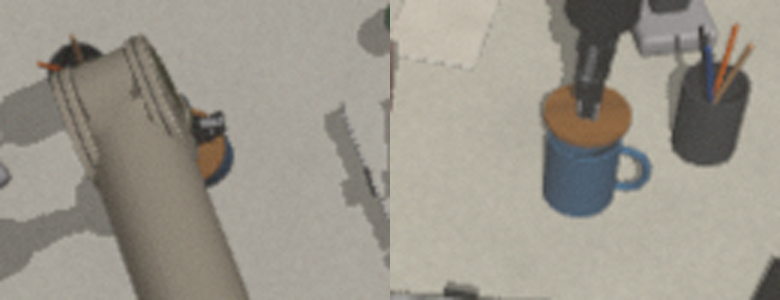

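The left crop shows the lid mostly hidden by the arm. In the right one the lid sits level about 25 mm above the mug, with its disc at scene pixel (313,119). Next I check the offset.

Run:
```python
from h import *
f=np.load("scene1.npz"); im,d,K,R,t=[f[k] for k in("im","d","K","R","t")]; f0=np.load("scene0.npz")
hs=cv2.cvtColor(im,cv2.COLOR_BGR2HSV).astype(int); m=((hs[...,0]>5)&(hs[...,0]<25)&(hs[...,1]>110)).astype(np.uint8); m[:,:285]=0;m[:,345:]=0;m[:95]=0;m[145:]=0
c=max(cv2.findContours(m,0,1)[0],key=cv2.contourArea); e=cv2.fitEllipse(cv2.convexHull(c)); x,y,w,h=cv2.boundingRect(c)
for zz in(.1205,): print("lid",ray(*e[0],zz,K,R,t).round(4),e[1],(x,y,w,h))
# mug outer rim/silhouette left-right extents, initial image; rim cols by rays
im=f0["im"]; hs=cv2.cvtColor(im,cv2.COLOR_BGR2HSV).astype(int); b=((hs[...,0]>95)&(hs[...,0]<125)&(hs[...,1]>70)).astype(np.uint8); b[:,:280]=0;b[:,340:]=0;b[:112]=0;b[155:]=0
for v in range(115,150,3): 
    u=np.where(b[v])[0]; print(v,u.min(),u.max(),end="; ")
C=lambda p:(lambda q:(q[:2]/q[2]).round(1))(K@(R@np.array(p)+t))
print("\nproj rim ctr",C([.587,.2803,.092]),"base",C([.587,.2803,0]))
a=np.linspace(0,6.28,100); P=np.array([C([.587+.041*np.cos(x),.2803+.041*np.sin(x),.092]) for x in a]); print("pred rim u",P[:,0].min(),P[:,0].max(),"v",P[:,1].min(),P[:,1].max())
P=np.array([C([.587+.047*np.cos(x),.2803+.047*np.sin(x),.1205]) for x in a]); print("pred lid u",P[:,0].min(),P[:,0].max(),"v",P[:,1].min(),P[:,1].max())
```

```text
lid [0.5857 0.2792 0.1205] (20.111629486083984, 28.07626724243164) (299, 109, 28, 19)Traceback (most recent call last):
  File "<stdin>", line 9, in <module>
    return umr_minimum(a, axis, None, out, keepdims, initial, where)
ValueError: zero-size array to reduction operation minimum which has no identity
```

```bash
python3 -m creep '{"slide":[[0.0008,0,0.005],[0,0,0.005],[0,0,0.004],[0,0,0.003],[0,0,0.002],[0,0,0.001],[0,0,0.001],[0,0,0]],"twist":[0,0,0,0,0,0,0,0]}'
python3 -m creep '{"slide":[[0,0,0.001],[0,0,0.001],[0,0,0.001],[0,0,0.0005],[0,0,0]],"twist":[0,0,0,0,0]}'
python3 go.py .587 .2803 .1028
```

```text
clock: 8.32
position: [0.5879, 0.2806, 0.1063]
ee_rot: [0.993, 0.118, 0.0, -0.0]
ft_force: [-0.7, -0.4, -1.1]
grip_width: 0.219
grasp_force: 29.4
clock: 8.95
position: [0.588, 0.2806, 0.103]
ee_rot: [0.993, 0.118, 0.0, -0.0]
ft_force: [-1.9, -0.0, 1.9]
grip_width: 0.22
grasp_force: 29.5
pos [0.588  0.2806 0.103 ] yaw -76.46 tilt [ 2.e-04 -1.e-04 -1.e+00] t 8.95 F [-1.9 -0.   1.9] w 0.21980779341634032 gf 29.54240530729294 q [-0.7   0.49  0.25  1.55 -0.13  1.12 -1.76]
tool shift mm [-1.   0.1  0.2]
```

```bash
python3 -m creep '{"slide":[[0,0,0.0005],[0,0,0.0005],[0,0,0]],"twist":[0,0,0]}'
python3 -m creep '{"slide":[[0,0,0],[0,0,0],[0,0,0],[0,0,0],[0,0,0]],"twist":[0,0,0,0,0]}' 50
python3 -m creep '{"slide":[[0,0,-0.01],[0,0,-0.02],[0,0,-0.03],[0,0,-0.03],[0,0,-0.02],[0,0,0]],"twist":[0,0,0,0,0,0]}' 100
python3 go.py .5585 .036 .2
```

```text
clock: 9.32
position: [0.5882, 0.2808, 0.103]
ee_rot: [0.993, 0.118, 0.0, -0.0]
ft_force: [-3.0, -1.8, 9.0]
grip_width: 0.22
grasp_force: 30.3
clock: 9.95
position: [0.5879, 0.2806, 0.1017]
ee_rot: [0.993, 0.118, -0.0, -0.0]
ft_force: [-0.6, 0.5, 0.3]
grip_width: 0.497
grasp_force: 0.0
clock: 10.7
position: [0.589, 0.281, 0.215]
ee_rot: [0.993, 0.118, 0.002, -0.001]
ft_force: [0.0, 0.1, 0.1]
grip_width: 0.999
grasp_force: 0.0
pos [0.589 0.281 0.215] yaw -76.46 tilt [ 0.0045 -0.0015 -1.    ] t 10.7 F [0.  0.1 0.1] w 0.9988898337215075 gf 0.0 q [-0.71  0.4   0.26  1.42 -0.11  1.33 -1.78]
tool shift mm [-87.1 231.1  14.2]
```

```bash
python3 -m creep '{"slide":[[-0.0109,0.0289,0],[-0.0109,0.0289,0],[-0.0109,0.0289,0],[-0.0109,0.0289,0],[-0.0109,0.0289,0.01],[-0.0109,0.0289,0.01],[-0.0109,0.0289,0.02],[-0.0109,0.0288,0.02]],"twist":[0,0,0,0,0,0,0,0]}'
python3 - <<'E'
from h import *
for n in("top","scene"):
    im,d,K,R,t=snap(n); np.savez(n+"2.npz",im=im,d=d,K=K,R=R,t=t)
    W=cloud(d,K,R,t); X,Y,Z=W[...,0],W[...,1],W[...,2]; hs=cv2.cvtColor(im,cv2.COLOR_BGR2HSV).astype(int)
    o=(hs[...,0]>5)&(hs[...,0]<25)&(hs[...,1]>110)&(np.hypot(X-.588,Y-.28)<.06)&(Z>.06)
    q=W[o&(Z<.113)]; A=np.c_[q[:,:2]-q[:,:2].mean(0),np.ones(len(q))]; s=np.linalg.lstsq(A,q[:,2],rcond=None)[0]
    e=cv2.fitEllipse(max(cv2.findContours(o.astype(np.uint8),0,1)[0],key=cv2.contourArea))
    print(n,"lid ray",ray(*e[0],.0955,K,R,t).round(4),"disc top z",np.median(q[:,2]).round(4),"slope",s[:2].round(3),len(q))
    P=np.load(n+"t.npy"); s_=(P[:,0]-.461)*np.sin(np.radians(12.8))-(P[:,1]-.014)*np.cos(np.radians(12.8)) # lateral, + = right
    P=P[P[:,2]<.036]; ax=(P[:,0]-.461)*np.cos(.2234)+(P[:,1]-.014)*np.sin(.2234); la=-(P[:,0]-.461)*np.sin(.2234)+(P[:,1]-.014)*np.cos(.2234)
    print(" head",P[ax<.012].mean(0).round(4)," ax range",ax.min().round(4),ax.max().round(4))
    for a0 in(.03,.06,.09,.12,.15,.18):
        g=abs(ax-a0)<.015; L=la[g&(la>0)];Rr=la[g&(la<0)]; print("  ",a0,"L",L.mean().round(4),len(L),"R",Rr.mean().round(4),len(Rr),"mid",((L.mean()+Rr.mean())/2).round(4))
E
python3 go.py .5585 .036 .1
```

```text
clock: 11.7
position: [0.5567, 0.0345, 0.1509]
ee_rot: [0.993, 0.118, -0.0, -0.0]
ft_force: [1.0, 0.9, 0.5]
grip_width: 1.001
grasp_force: 0.0
top lid ray [0.5882 0.2833 0.0955] disc top z 0.0987 slope [-0.006 -0.006] 423
 head [0.4614 0.0154 0.0225]  ax range -0.0101 0.2398
   0.03 L 0.0144 8 R -0.0075 8 mid 0.0034
   0.06 L 0.0184 6 R -0.0186 8 mid -0.0001
   0.09 L 0.0254 11 R -0.0206 13 mid 0.0024
   0.12 L 0.0293 6 R -0.0302 10 mid -0.0005
   0.15 L 0.033 7 R -0.0292 6 mid 0.0019
   0.18 L 0.0411 7 R -0.0346 7 mid 0.0033
scene lid ray [0.5869 0.2803 0.0955] disc top z 0.098 slope [-0.007 -0.003] 399
 head [0.4633 0.0102 0.0216]  ax range -0.0095 0.2053
   0.03 L 0.0078 23 R -0.0128 24 mid -0.0025
   0.06 L 0.0136 25 R -0.0179 21 mid -0.0022
   0.09 L 0.0218 51 R -0.0278 36 mid -0.003
   0.12 L 0.0257 35 R -0.0298 35 mid -0.002
   0.15 L 0.0309 28 R -0.0334 23 mid -0.0012
   0.18 L 0.0365 27 R -0.0382 27 mid -0.0008
pos [0.5553 0.0312 0.1494] yaw -76.75 tilt [-0.0043  0.0011 -1.    ] t 11.8 F [ 0.2  0.1 -0.8] w 0.9984528330022837 gf 0.0 q [-0.46  0.25  0.37  1.77 -0.1   1.15 -1.4 ]
tool shift mm [ 4.4 -4.  49.4]
```

```bash
python3 -m creep '{"slide":[[0,0,0.02],[0,0,0.02],[0,0,0.02],[0,0,0.01],[0,0,0]],"twist":[0,0,0,0,0]}'
python3 go.py .559 .036 .003 -77
```

```text
clock: 12.42
position: [0.557, 0.0358, 0.0815]
ee_rot: [0.993, 0.118, -0.0, -0.0]
ft_force: [0.7, 0.1, -0.1]
grip_width: 0.998
grasp_force: 0.0
pos [0.557  0.0358 0.0815] yaw -76.44 tilt [-9.e-04 -1.e-04 -1.e+00] t 12.425 F [ 0.7  0.1 -0.1] w 0.9984434683140276 gf 0.0 q [-0.45  0.33  0.36  1.83 -0.13  1.01 -1.37]
tool shift mm [ 2.1  0.3 78.5]
twist 0.5600000000000023
```

```bash
python3 -m creep '{"slide":[[0.002,0,0.02],[0,0,0.02],[0,0,0.015],[0,0,0.012],[0,0,0.007],[0,0,0.003],[0,0,0.001],[0,0,0]],"twist":[0,0,0,0,0,0,0,0]}' 
python3 -m creep '{"slide":[[0,0,0],[0,0,0],[0,0,0],[0,0,0],[0,0,0]],"twist":[0,0,0,0,0]}' 60 40
python3 go.py .559 .036 .003 -77
```

```text
clock: 13.42
position: [0.5594, 0.036, 0.0041]
ee_rot: [0.993, 0.118, 0.0, -0.0]
ft_force: [-0.3, 0.5, 0.1]
grip_width: 1.0
grasp_force: 0.0
clock: 14.05
position: [0.5601, 0.036, 0.0048]
ee_rot: [0.993, 0.118, 0.001, -0.0]
ft_force: [-0.8, -0.7, 8.0]
grip_width: 0.605
grasp_force: 10.1
pos [0.5601 0.036  0.0048] yaw -76.47 tilt [ 1.8e-03 -1.0e-04 -1.0e+00] t 14.05 F [-0.8 -0.7  8. ] w 0.6054881395792218 gf 10.10099083185196 q [-0.42  0.44  0.33  1.87 -0.18  0.86 -1.34]
tool shift mm [-1.1 -0.2  1.8]
twist 0.5300000000000011
```

```bash
python3 -m creep '{"slide":[[0,0,-0.005],[0,0,-0.012],[0,0,-0.02],[0,0,-0.025],[0,0,-0.025],[0,0,-0.02],[0,0,-0.005],[0,0,0]],"twist":[0,0,0,0,0,0,0,0]}'
python3 go.py .51 -.299 .12
```

```text
clock: 15.05
position: [0.5591, 0.036, 0.1158]
ee_rot: [0.993, 0.118, 0.0, -0.0]
ft_force: [-0.2, 0.1, -1.4]
grip_width: 0.605
grasp_force: 7.8
pos [0.5591 0.036  0.1158] yaw -76.46 tilt [ 2.e-04 -2.e-04 -1.e+00] t 15.05 F [-0.2  0.1 -1.4] w 0.6051060305452952 gf 7.767887860536575 q [-0.46  0.29  0.37  1.79 -0.12  1.08 -1.39]
tool shift mm [-126.2  314.2   -4.3]
```

```bash
python3 -m creep '{"slide":[[-0.006,0.013,0],[-0.010,0.022,0],[-0.0124,0.027,0],[-0.0124,0.027,0],[-0.0124,0.027,0],[-0.0124,0.027,0],[-0.0124,0.027,0],[-0.0124,0.027,0]],"twist":[0,0,0,0,0,0,0,0]}'
python3 -m creep '{"slide":[[-0.0124,0.027,0],[-0.0124,0.027,0],[-0.0124,0.027,0],[-0.010,0.0194,0],[-0.0052,0.0127,0],[0,0,0],[0,0,0]],"twist":[0,0,0,0,0,0,0]}'
python3 go.py .4925 -.299 .116
python3 - <<'E'
from h import *
for n in("top","scene"):
    im,d,K,R,t=snap(n); np.savez(n+"3.npz",im=im,d=d,K=K,R=R,t=t)
    u,v=(317,182) if n=="top" else (220,240)
    cv2.imwrite(f"pics/{n}3.png",cv2.resize(im[v-50:v+50,u-65:u+65],(390,300),interpolation=cv2.INTER_CUBIC))
    W=cloud(d,K,R,t); X,Y,Z=W[...,0],W[...,1],W[...,2]; np.save(n+"t3.npy",W[(Z>.085)&(Z<.165)&(X>.35)&(X<.7)&(abs(Y+.3)<.1)])
cv2.imwrite("pics/s3.png",np.hstack([cv2.imread(f"pics/{n}3.png") for n in("top","scene")]))
E
```

```text
clock: 16.05
position: [0.5161, -0.1786, 0.115]
ee_rot: [0.993, 0.117, -0.001, -0.0]
ft_force: [0.7, -0.3, -0.0]
grip_width: 0.597
grasp_force: 7.8
clock: 16.92
position: [0.4932, -0.298, 0.1155]
ee_rot: [0.993, 0.118, -0.0, -0.0]
ft_force: [-0.4, 0.1, -2.3]
grip_width: 0.601
grasp_force: 7.8
pos [ 0.4932 -0.298   0.1155] yaw -76.4 tilt [-1.e-04 -8.e-04 -1.e+00] t 16.925 F [-0.4  0.1 -2.3] w 0.6014435932878149 gf 7.772698849439621 q [ 0.02  0.35  0.54  1.76 -0.2   1.09 -0.71]
tool shift mm [-1.   0.8 -0.5]
```

View pics/s3.png

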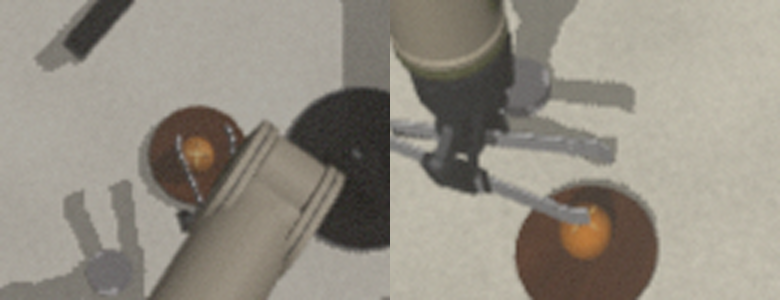

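In the top crop (scale 3) the open tongs straddle the roll: the tips are at (180,137) and (230,127), with the roll at (198,153). In the scene crop the right tip is at (583,214). I measure both next.

Run:
```python
from h import *
g=np.array([.4932,-.298]); yaw=np.radians(13.6); ex=np.array([np.cos(yaw),np.sin(yaw)]); ey=np.array([-ex[1],ex[0]])
for n in("top","scene"):
    P=np.load(n+"t3.npy"); ax=(P[:,:2]-g)@ex; la=(P[:,:2]-g)@ey; print(n)
    for a0 in(-.09,-.07,-.05,.03,.05,.07,.085,.1):
        for s in(1,-1):
            m=(abs(ax-a0)<.01)&(la*s>0)&(la*s<.05)&(P[:,2]<.145)
            if m.sum()>2: print("  ax",a0,"LR"[s<0],m.sum(),"lat",np.percentile(la[m],[5,50,95]).round(4),"z",np.percentile(P[m,2],[5,50,95]).round(3),"axmax",ax[m].max().round(3))
f=np.load("top3.npz"); K,R,t=f["K"],f["R"],f["t"]
for u,v in((312,177.7),(328.7,174.3)):
    q=ray(u,v,.137,K,R,t)[:2]-g; print(q@ex,q@ey)
for n,(u,v) in dict(top=(0,0)).items(): pass
for nm,r in dict(top=(.5801,-.2774),scene=(.5769,-.2795),avg=(.578,-.2785)).items(): q=np.array(r)-g; print("roll",nm,(q@ex).round(4),(q@ey).round(4))
```

```text
top
  ax 0.03 L 9 lat [0.0262 0.0282 0.0304] z [0.117 0.129 0.135] axmax 0.039
  ax 0.05 L 9 lat [0.0299 0.0318 0.0333] z [0.115 0.131 0.138] axmax 0.058
  ax 0.07 L 11 lat [0.0326 0.0344 0.0366] z [0.114 0.13  0.135] axmax 0.08
  ax 0.07 R 6 lat [-0.0277 -0.026  -0.0233] z [0.115 0.13  0.137] axmax 0.079
  ax 0.085 L 11 lat [0.0333 0.0368 0.0381] z [0.115 0.127 0.138] axmax 0.094
  ax 0.085 R 11 lat [-0.0303 -0.0284 -0.0272] z [0.112 0.133 0.139] axmax 0.095
  ax 0.1 L 10 lat [0.0328 0.0353 0.0381] z [0.116 0.124 0.135] axmax 0.107
  ax 0.1 R 10 lat [-0.03   -0.0278 -0.026 ] z [0.115 0.132 0.137] axmax 0.107
scene
  ax -0.09 L 35 lat [0.0013 0.006  0.009 ] z [0.113 0.13  0.135] axmax -0.08
  ax -0.09 R 48 lat [-0.0106 -0.0074 -0.0013] z [0.112 0.127 0.134] axmax -0.08
  ax -0.07 L 39 lat [0.007  0.009  0.0112] z [0.109 0.124 0.135] axmax -0.06
  ax -0.07 R 32 lat [-0.0119 -0.0106 -0.0085] z [0.113 0.125 0.135] axmax -0.06
  ax -0.05 L 28 lat [0.0093 0.0115 0.0133] z [0.112 0.123 0.134] axmax -0.046
  ax -0.05 R 19 lat [-0.0146 -0.0129 -0.011 ] z [0.113 0.13  0.133] axmax -0.046
  ax
[... 218 characters left out ...]
 0.059
  ax 0.05 R 35 lat [-0.0299 -0.0285 -0.0262] z [0.112 0.125 0.134] axmax 0.06
  ax 0.07 L 48 lat [0.0267 0.0289 0.032 ] z [0.112 0.126 0.136] axmax 0.08
  ax 0.07 R 39 lat [-0.0332 -0.0312 -0.0291] z [0.112 0.125 0.136] axmax 0.08
  ax 0.085 L 46 lat [0.0288 0.0319 0.0332] z [0.113 0.126 0.137] axmax 0.094
  ax 0.085 R 42 lat [-0.0352 -0.0337 -0.0315] z [0.113 0.127 0.136] axmax 0.095
  ax 0.1 L 33 lat [0.0281 0.031  0.0332] z [0.114 0.126 0.136] axmax 0.106
  ax 0.1 R 35 lat [-0.0347 -0.0328 -0.0305] z [0.114 0.124 0.136] axmax 0.107
0.10279974656579939 0.03013021194901721
0.10016129260019067 -0.03194184686431847
roll top 0.0893 -0.0004
roll scene 0.0857 -0.0017
roll avg 0.087 -0.001
```

```bash
python3 -m creep '{"slide":[[-0.001,0.0005,0.01],[0,0,0.02],[0,0,0.015],[0,0,0.01],[0,0,0.005],[0,0,0],[0,0,0]],"twist":[0,0,0,0,0,0,0]}'
python3 -m creep '{"slide":[[0,0,0.005],[0,0,0.006],[0,0,0.006],[0,0,0.005],[0,0,0.005],[0,0,0.003],[0,0,0.001],[0,0,0]],"twist":[0,0,0,0,0,0,0,0]}'
python3 go.py .4925 -.299 .0248
```

```text
clock: 17.9
position: [0.4924, -0.2998, 0.0562]
ee_rot: [0.993, 0.118, 0.0, 0.0]
ft_force: [-0.2, 0.3, -1.1]
grip_width: 0.602
grasp_force: 7.8
clock: 18.9
position: [0.4922, -0.2997, 0.0248]
ee_rot: [0.993, 0.118, 0.0, 0.0]
ft_force: [-0.1, 0.6, -0.8]
grip_width: 0.598
grasp_force: 7.8
pos [ 0.4922 -0.2997  0.0248] yaw -76.46 tilt [ 1.e-04  0.e+00 -1.e+00] t 18.9 F [-0.1  0.6 -0.8] w 0.597550106999747 gf 7.7735187113285065 q [ 0.06  0.47  0.5   1.82 -0.27  0.92 -0.65]
tool shift mm [ 0.5 -0.6  0. ]
```

```bash
python3 -m creep '{"slide":[[0,0,0],[0,0,0],[0,0,0],[0,0,0],[0,0,0],[0,0,0]],"twist":[0,0,0,0,0,0]}' 30 35
python3 -m creep '{"slide":[[0,0,-0.002],[0,0,-0.003],[0,0,-0.005],[0,0,-0.008],[0,0,-0.01],[0,0,-0.005],[0,0,0]],"twist":[0,0,0,0,0,0,0]}'
```

```text
clock: 19.65
position: [0.4922, -0.2997, 0.0249]
ee_rot: [0.993, 0.118, 0.0, 0.0]
ft_force: [0.9, -1.3, 1.6]
grip_width: 0.494
grasp_force: 35.4
clock: 20.52
position: [0.4924, -0.2997, 0.0583]
ee_rot: [0.993, 0.118, 0.0, 0.0]
ft_force: [0.8, 0.3, -1.7]
grip_width: 0.492
grasp_force: 35.6
```

```bash
python3 -m creep '{"slide":[[0,0,-0.008],[0,0,-0.014],[0,0,-0.018],[0,0,-0.02],[0,0,-0.018],[0,0,-0.012],[0,0,-0.006],[0,0,-0.002]],"twist":[0,0,0,0,0,0,0,0]}'
python3 -m creep '{"slide":[[0,0,0],[0,0,0],[0,0,0],[0,0,0]],"twist":[0,0,0,0]}'
python3 - <<'E'
from h import *
for n in("top","scene"):
    im,d,K,R,t=snap(n); W=cloud(d,K,R,t); X,Y,Z=W[...,0],W[...,1],W[...,2]; hs=cv2.cvtColor(im,cv2.COLOR_BGR2HSV).astype(int)
    o=(hs[...,0]>5)&(hs[...,0]<25)&(hs[...,1]>110)
    q=W[o&(np.hypot(X-.578,Y+.28)<.05)&(Z>.05)]; print(n,"roll",len(q),np.percentile(q,[5,50,95],axis=0).round(3).tolist())
    q=W[o&(np.hypot(X-.588,Y-.28)<.06)&(Z>.06)&(Z<.113)]; print("lid",len(q),np.median(q,0).round(4))
cv2.imwrite("pics/f.png",cv2.resize(im,(768,576)))
E
```

```text
clock: 21.52
position: [0.4921, -0.2996, 0.1558]
ee_rot: [0.993, 0.118, -0.0, -0.0]
ft_force: [0.5, -0.3, -1.6]
grip_width: 0.493
grasp_force: 35.7
clock: 22.02
position: [0.4921, -0.2996, 0.1556]
ee_rot: [0.993, 0.118, -0.0, -0.0]
ft_force: [-0.6, -0.3, -1.2]
grip_width: 0.496
grasp_force: 35.7
top roll 114 [[0.558, -0.294, 0.169], [0.576, -0.277, 0.179], [0.594, -0.26, 0.185]]
lid 413 [0.5892 0.281  0.0992]
scene roll 243 [[0.562, -0.299, 0.168], [0.581, -0.284, 0.178], [0.598, -0.266, 0.184]]
lid 395 [0.5919 0.2737 0.098 ]
```

View pics/f.png

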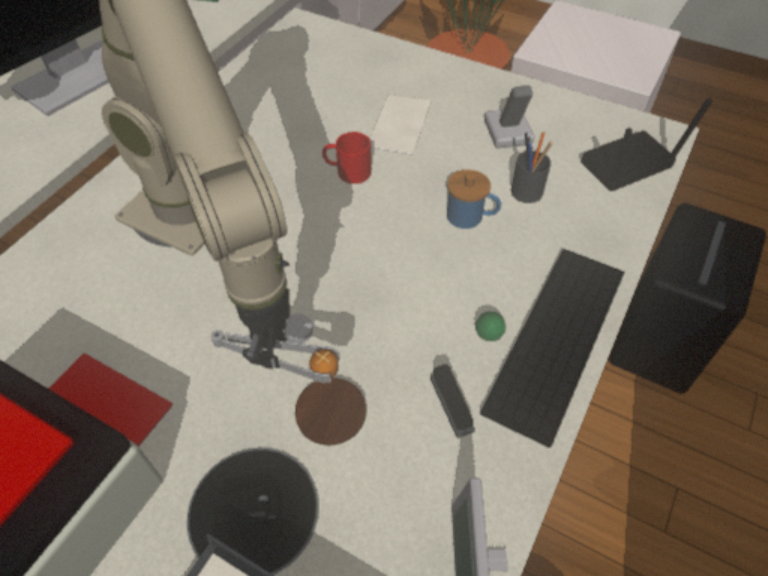

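The picture shows the roll held between the tips at (324,362), with its underside about 145 mm above the desk. The lid is seated level on the blue mug at (468,187), and everything else is where it was.

```bash
python3 -c "
from workcell import manip
print(manip.hand_in())"
```

```text
the job is handed in; nothing more can be done
None
```

I handed the job in at about 22 s of the 53 s allowed: the lid sits seated and level on the blue mug, and the tongs hold the roll still, about 145 mm above the desk; the hand-in returned no verdict.

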